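# Load a hand-truck axle into the cross-drilling jig

### The job

Take the steel axle off the wooden stock rest and lay it in the jig's V-groove, then slide it along under the drill-bush bridge until you feel its end come firmly up against the screw of the length stop, without shifting the stop from its setting. Then close the toggle clamp so that it locks the axle there, ready for drilling, leave everything released, and do not disturb the dowel or the other things on the bench.

Things in the scene. Friction and masses are not known exactly. Their poses are not given: they have to be found in the camera images.
- axle: bright steel axle, 16 mm diameter, 180 mm long, 0.21 to 0.35 kg, both ends alike; sliding it in the groove takes 2 to 7 N. Origin at mid-length on its axis; y runs along it. Starts on the wooden rest in one of two parallel pairs of V-notches, axis 45 mm above the bench; the rest's two notched boards (46 mm high) stand 100 mm apart under it, with free space between them around the axle's middle.
- dowel: dark wooden dowel, 22 mm diameter, 165 mm long, in the other notches of the rest, 90 mm beside the axle. Origin at its middle, y along it. Not part of the job: leave it lying.
- jig: fixed cross-drilling jig: grey base plate, aluminium V-block rail. Origin on the bench under the groove's axis; y along the groove towards the length stop, x across to the clamp's side, z up. Here, mm: rail x -17 to 17, y -140 to 66, top flats 43 high, its 90 degree V 7 deep and open at the -y end. Rail free on all sides from y -50 back to -140, nothing beyond its -y end.
- groove (a point): point on the axis that an axle lying in the groove has, right above the jig's origin, 47.3 mm over the bench; same axes as the jig.
- bridge (a point): centre of the top of the brass drill bush on the steel bridge over the groove, 84 mm above the bench. The bridge is 65 mm wide and spans the rail from y 28 to 62 mm (jig frame), with 5 mm of air over the axle: the axle gets to the stop only by sliding under it.
- stop: length stop beyond the bridge: 16 mm bar on the groove's axis, held in a bracket by a thumbscrew. Origin at the centre of its end towards the axle; y along the groove, away from the axle. A set screw stands out of that end towards the axle; its 15 mm round head stops the axle, its face 12 to 32 mm before the origin: how far is not measured. The bar slips, and the setting is lost, above about 15 N.
- clamp (a point): pivot of the toggle clamp's arm, on the +x side of the groove: jig frame x 66, y -10, z 50 mm. The clamp stands in the plane y -10, 35 mm wide, x 53 to 132. Thrown open (as found) its arm leans back at 60 degrees, foot at x 35, z 108, the arm's end at x 67, up to z 137, and the red handle stands upright at x 89, up to z 195 mm.
- clamp_handle (a joint): turn of the clamp's red handle against the clamp's arm, rad: 0 thrown open (as found), dead centre at about 2.56, locked against its stop at 2.66. Moved by the handle alone, with under 15 N; stays where it is left.
- grip (a point): point on the red handle's face towards the groove, 25 mm short of its end; handle 19 mm wide (along the groove), 16 thick. x points along the handle to its end, z square out of the face. To close, push the face away from the groove and down over the dead centre. Its way in the jig's x,z (mm) by joint value: 0: 75,168; 0.5: 102,172; 1.0: 125,167; 1.5: 143,155; 2.0: 156,135; 2.45: 167,106; 2.66: 171,85; at the end the handle is level, face up.
- clamp_foot: black rubber foot, 15 mm across, on a springy spindle on the clamp's arm; origin at the centre of its pressing face. Closed it presses straight down on the axle at jig y -10 mm with about 11 N.
- wiper: chrome wiper arm, 380 mm, lying at the back of the bench; a bystander, like all the following. Origin under its middle.
- funnel: white plastic funnel standing on its 120 mm mouth, 125 mm high; origin under its centre.
- jug: grey closed plastic jug, 115 x 165 mm, 280 mm high; origin under its centre.
- bottle: amber glass bottle, 68 mm across, 200 mm high; origin under its centre.
- tiers: stack of three open plastic tiers, 200 x 150 mm, 188 mm high in all; origin under its centre.
- bolt_can: red can with bolts, 100 mm across, 113 mm high; origin under its centre.
Not all that is in view belongs to the job. What is shaped like the axle but purple or yellow is not meant.

How it is judged:
On the way, in this order (a step that is already met when the one before it is completed fails the run):
1. the axle lies down in the V-groove (x of axle in the frame of groove between -0.003 and 0.003 m and z of axle in the frame of groove between -0.003 and 0.003 m and angle between the y axis of axle and the y axis of groove, either way round below 0.04 rad), for 0.2 s.
2. the axle's end is pressed against the length stop's screw with more than 2 N (all of step 1 and distance between axle and stop_screw_c0 below 0.0945 m and contact force between axle and stop above 2 N), for 0.2 s.
3. the toggle clamp is locked over centre with its foot on the axle (value of joint clamp_handle above 2.6 rad and contact force between clamp_foot and axle above 5 N), for 0.2 s.
At the end, for the whole second after the job is handed in: Axle in the groove (within 3 mm, 0.04 rad), its end within 1.5 mm of the stop screw, the stop within 1.5 mm of its setting; clamp locked (handle joint over 2.60), its foot pressing on the axle with over 5 N, axle still; dowel within 20 mm, other things within 30 mm of where they stood (all of step 1 and all of step 3 and distance between axle and stop_screw_c0 below 0.0945 m and linear speed of axle below 0.01 m/s); the robot touches nothing.
It fails at once if the length stop is shifted by more than 1.5 mm (distance of stop from where it was at the start of the episode above 0.0015 m).
It fails at once if the dowel or another bystander is disturbed (dowel moved over 20 mm, others over 30 mm) (distance of dowel from where it was at the start of the episode above 0.02 m or distance of any of wiper, funnel, jug, bottle, tiers, bolt_can from where it was at the start of the episode above 0.03 m).
It also fails if it takes over 72 s, if anything falls off the work surface, if the arm or the gripper's body presses on something with over 40 N, if the wrist force passes 120 N, or if a joint passes its speed limit or range.

### The arm

A 7-joint arm with a two-finger parallel gripper is mounted at the origin on the work surface. World frame = base frame: x ahead of the robot, y to its left, z up, the work surface at z = 0. Lengths are in m, angles in rad, forces in N, time in s.
With the tool pointing down it reaches from about 0.35 to 0.9 m from the base axis. Payload 8.1 kg.
Tool frame: the origin (TCP) lies midway between the tips of the shut fingers; the grasp point (between the pads) lies 19 mm behind it; z points along the fingers, y is the line along which they close (so a half turn about z gives the same grasp; the last joint's range is limited). The gripper opens to 92 mm and grips with 3 to 60 N. Pads are 19 mm wide; open, the fingers measure 130 mm over their backs; the gripper's body (75 mm by 190 mm) begins 47 mm behind the grasp point.
Start: joints at [-1.25, 0.434, 0.025, 1.573, -0.012, 1.134, -0.075], TCP at [0.257, 0.57, 0.227] pointing down, gripper open.
Joint ranges: [-2.62, 2.62], [-0.44, 2.09], [-1.27, 1.32], [0.08, 2.57], [-1.32, 4.46], [0.12, 2], [-2.74, 2.74]. Speed limits (rad/s): [2.22, 2.22, 3.01, 3.01, 3.14, 3.14, 3.14].

### API

Orientations are given as a rotation vector (axis times angle).
In Python, from cell import readout, get_image, calibration, ticket gives the robot as it stands. The module is installed in compiled form; this text tells all that it offers.
- The arm moves only by the tool move_arm, never from a script. Its argument "series" is a list of rows, each a list of 6 numbers: the shift along the world's x, y, z as a fraction of full scale, then the turn, a rotation vector about the world's x, y, z as a fraction of full scale. A call has 1 to 5 rows; each row is the pose to reach, as a shift and turn from the pose commanded when the call began; what a row does not reach only later rows make up. Full scale, the value 1, is 0.75 m for a shift and 60 degrees for a turn. A row lasts 1/10 s, in which the tool goes at most 50 mm and 8.59 degrees, less where a joint would pass 70% of its speed; a pose out of reach is approached as far as the arm can. A call with a number of a shift or a turn outside -1 to 1 is refused whole. A call with a gripper value outside its range is refused whole. "claw" is the opening, from -1 (shut) to 1 (fully open), so that 0 is half open, set as the call begins (left out, the last holds). The fingers move at their own pace and stop on an object; "squeeze" is the grip in N (left out, the last holds). Time passes only in rows, so rows that repeat a pose let the fingers close. It gives the time, the measured TCP pose, the force, the opening and the grip force at its end, in the units of the state.
- readout.observe(): the state, without advancing time (a new reading comes with each control period).
- get_image(name): name is "scene" or "top" or "wrist"; returns (picture, depth): 384x512x3 uint8, red, green, blue; 384x512 float32, m along the optical axis (not along the pixel's ray), 0 where there is no reading.
- calibration(name): a dict with "fx", "fy", "cx", "cy" (pixels), "view" (4x4, takes a point from world to camera coordinates); the wrist camera has in their place "mount" (4x4, takes a point from camera to tool coordinates, whose origin is the TCP and whose axes are the flange's). Camera axes: x right, y down, z forward; pixel columns grow to the right and rows downward; lengths in m; the calibration is good to about 2 mm. The wrist camera is an equidistant fisheye: a pixel r from the principal point sees the ray r / f radians off the axis. A picture is of the moment at which its call begins: read the wrist's pose just before it. calibration takes no time and is no camera call.
- ticket.sign_off(): hands the job in; it is judged then, once.
The state is a dict: "clock": time; "joints": joint angles; "dq": joint speeds; "joint_efforts": joint torques, N m; "position": TCP position; "ee_rot": TCP orientation; "force": force on the tool from outside, world axes, zero at the start; "ft_torque": the same for the moment, N m; "width": opening from 0.0 (shut) to 1.0 (fully open); "gripper_force": force on a finger pad.
Only numpy, scipy, OpenCV 4.12 (cv2) and the standard library are available. Lean on these libraries where they do the work, as an engineer would, in place of code of your own. Each camera call takes 0.05 s, during which the arm holds its last target. There are 200 camera calls.

## Working session

There is one attempt and no reset: what is moved stays moved. The work goes in short steps, Python scripts to look and compute and a tool call to move; the robot and the scene stay as the last step left them, time stands still between calls to the robot, and variables do not carry over. Pictures are saved under pics/ and viewed, at most 10 in all, crops included, and the job is handed in when it is done.

Besides the shell and the picture viewer there is one more tool, called after "Call:" as name([rows], argument=value, ...), one row to a line, values as JSON. move_arm: Moves the arm, as the interface text tells. Shift numbers are shares of 0.75 m and turn numbers shares of 60 degrees, none past 1 either way. Its arguments: {"type":"object","properties":{"series":{"type":"array"},"claw":{"type":"number"},"squeeze":{"type":"number"}},"required":["series"]}

```bash
mkdir -p pics
python3 - <<'E'
from cell import readout,get_image,calibration
import cv2,numpy as np
s=readout.observe();print(s)
for n in("scene","top"):
    p,d=get_image(n);cv2.imwrite(f"pics/{n}.png",p[:,:,::-1]);np.save(f"pics/{n}.npy",d);print(n,calibration(n))
print(calibration("wrist"))
E
```

```text
{'clock': 0.0, 'joints': array([-1.24956406,  0.43522365,  0.02499034,  1.57407913, -0.01158545,
        1.13399821, -0.07510898]), 'dq': array([ 6.80744335e-05, -4.54265168e-04, -6.85972742e-04, -1.46302784e-03,
        1.92713110e-03,  2.19378204e-03,  1.05326181e-04]), 'joint_efforts': array([ 4.96599550e-04, -6.67841864e+01,  9.85042490e-01, -3.14464688e+01,
       -6.06457167e-02,  4.31658898e-02,  1.50817968e-04]), 'position': array([0.25689421, 0.5692126 , 0.22595172]), 'ee_rot': array([-6.60882168e-01, -3.07111965e+00,  2.44169991e-03]), 'force': array([-0.2174869 ,  0.03287269, -0.10494693]), 'ft_torque': array([-0.02922643,  0.03888507,  0.02321263]), 'gripper_force': 0.0, 'width': 1.0003773773394355}
scene {'fx': 403.1542607446324, 'fy': 403.1542607446324, 'cx': 253.723421040619, 'cy': 195.3876033694424, 'view': array([[-0.77391057,  0.63307079, -0.01684651,  0.42504619],
       [ 0.41159486,  0.48258968, -0.77310858, -0.11670633],
       [-0.4813025 , -0.60525084, -0.63404994,  1.73558287],
       [ 0.        ,  0.        ,  0.        ,  1.        ]])}
top {'fx': 395.4711
[... 191 characters left out ...]
9.78968366e-01, -3.58116847e-02, -2.00844371e-01,
         5.60558128e-01],
       [ 2.00682612e-01,  8.09272207e-03, -9.79622885e-01,
         1.36568847e+00],
       [ 0.00000000e+00,  0.00000000e+00,  0.00000000e+00,
         1.00000000e+00]])}
{'fx': 297.3186396354542, 'fy': 297.3186396354542, 'cx': 256.5421212605902, 'cy': 195.03844068450735, 'mount': array([[ 6.93959772e-04, -9.61018634e-01, -2.76482737e-01,
         7.38679132e-02],
       [ 9.99999521e-01,  8.57664680e-04, -4.71176973e-04,
        -4.02668500e-04],
       [ 6.89939329e-04, -2.76482278e-01,  9.61018769e-01,
        -1.58053681e-01],
       [ 0.00000000e+00,  0.00000000e+00,  0.00000000e+00,
         1.00000000e+00]])}
```

View pics/top.png

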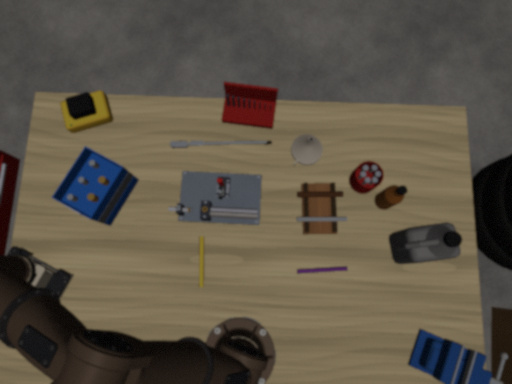

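View pics/scene.png

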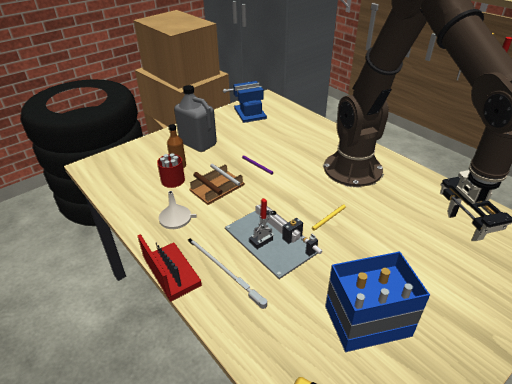

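The axle candidates in the top picture are:
- The bright grey bar at (321,218) on the rest. This is the axle by its description.
- The dark bar at (320,193), the dowel.
- The purple bar at (322,269) and the yellow bar at (202,262), both decoys.
- The chrome wiper at (220,143).

The jig rail runs along row 212, with the stop at about (182,210) and the clamp at (220,185). I'll check this in close crops.

Run:
```python
import cv2,numpy as np
p=cv2.imread("pics/top.png")
a=cv2.resize(p[160:235,170:270],None,fx=8,fy=8,interpolation=cv2.INTER_CUBIC)
b=cv2.resize(p[175:245,285:360],None,fx=8,fy=8,interpolation=cv2.INTER_CUBIC)
cv2.imwrite("pics/jigc.png",a);cv2.imwrite("pics/restc.png",b)
```

```text
(no output)
```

View pics/jigc.png

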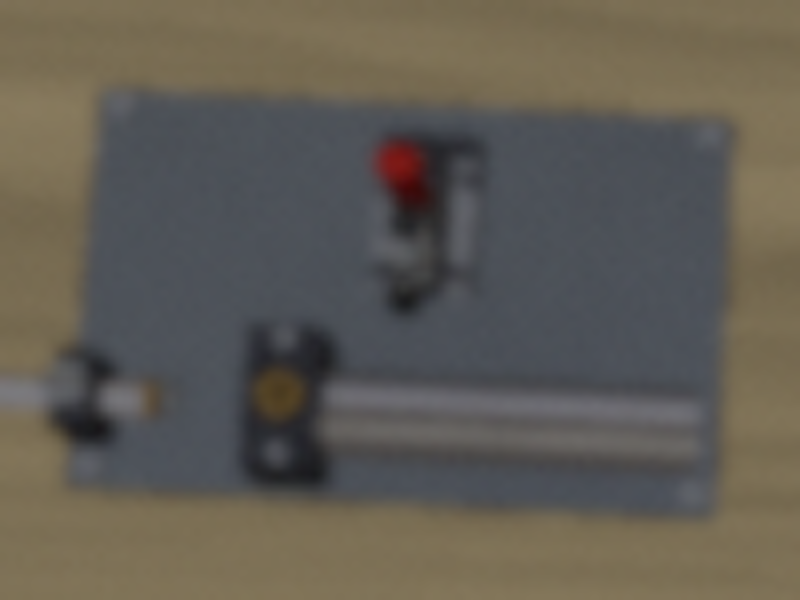

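View pics/restc.png

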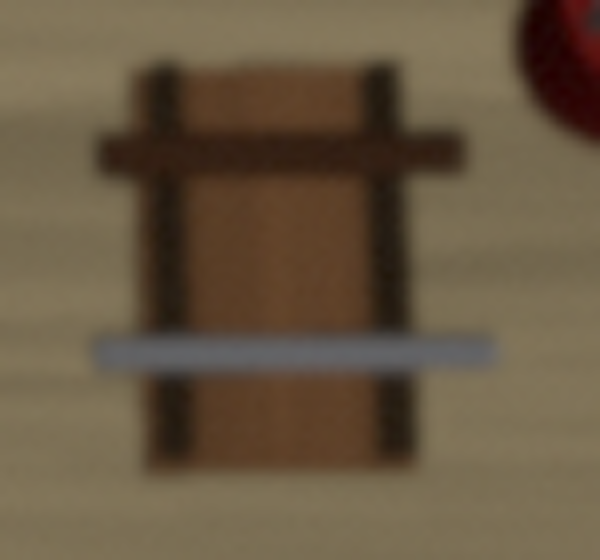

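The crops confirm the bright steel bar as the axle, with its ends at crop (95,353) and (495,350). The dowel is at rows ~152. In the jig, the rail runs from (325,385–455) to (700,395–465), the bush is at (280,395), and the stop end is at about (155,398).

```bash
cat > h.py <<'E'
import numpy as np
from scipy.spatial.transform import Rotation as R
from cell import readout,get_image,calibration
def ray(n,u,v,z,s=None):
    """pixel of scene/top (or wrist, with state s) met with the plane at height z"""
    c=calibration(n);q=np.array([(u-c["cx"])/c["fx"],(v-c["cy"])/c["fy"],1.])
    if n=="wrist":
        a=np.hypot(q[0],q[1]);q=np.array([*(q[:2]/a*np.sin(a)),np.cos(a)]) if a>0 else q
        T=np.eye(4);T[:3,:3]=R.from_rotvec(s["ee_rot"]).as_matrix();T[:3,3]=s["position"];T=T@c["mount"]
    else: T=np.linalg.inv(c["view"])
    d=T[:3,:3]@q;o=T[:3,3];return o+d*(z-o[2])/d[2]
E
python3 - <<'E'
from h import *
f=lambda u0,v0,x,y,z:ray("top",u0+(x+.5)/8-.5,v0+(y+.5)/8-.5,z).round(4)
print("axle",f(285,175,95,353,.049),f(285,175,495,350,.049))
print("dowel",f(285,175,98,154,.05),f(285,175,465,153,.05))
for n,x,y,z in[("bush",280,394,.084),("rail far",330,384,.043),("rail near",330,455,.043),("rail far",700,397,.043),("rail near",700,465,.043),("handletop",400,160,.195),("foot",403,297,.108),("stop",155,398,.0473),
 ("c1",105,95,.008),("c2",730,120,.008),("c3",712,515,.008),("c4",70,487,.008)]:print(n,f(170,160,x,y,z))
s=readout.observe();print(R.from_rotvec(s["ee_rot"]).as_matrix().round(3))
E
```

```text
axle [ 0.4714 -0.1866  0.049 ] [ 0.4792 -0.3648  0.049 ]
dowel [ 0.5617 -0.1865  0.05  ] [ 0.5682 -0.3521  0.05  ]
bush [0.4895 0.1386 0.084 ]
rail far [0.5013 0.1217 0.043 ]
rail near [0.4691 0.1198 0.043 ]
rail far [ 0.5014 -0.0451  0.043 ]
rail near [ 0.4706 -0.0461  0.043 ]
handletop [0.5703 0.0814 0.195 ]
foot [0.53  0.085 0.108]
stop [0.4914 0.1993 0.0473]
c1 [0.6404 0.2393 0.008 ]
c2 [ 0.6391 -0.0549  0.008 ]
c3 [ 0.4526 -0.0527  0.008 ]
c4 [0.4547 0.242  0.008 ]
[[-0.912  0.411 -0.   ]
 [ 0.411  0.912 -0.001]
 [-0.    -0.001 -1.   ]]
```

Call:
move_arm([
  [0.02,-0.02,0.1,0,0,-0.1],
  [0.08,-0.3,0.12,0,0,-0.3],
  [0.08,-0.3,0.12,0,0,-0.3],
  [0.08,-0.3,0.12,0,0,-0.3],
  [0.08,-0.3,0.12,0,0,-0.3],
])

```text
clock: 0.6
position: [0.3115, 0.3666, 0.3121]
ee_rot: [-1.133, -2.93, 0.001]
force: [1.4, -0.1, 0.9]
width: 0.999
gripper_force: 0.0
```

Call:
move_arm([
  [0.08,-0.3,0,0,0,-0.35],
  [0.08,-0.3,0,0,0,-0.35],
  [0.08,-0.3,0,0,0,-0.35],
  [0.08,-0.3,0,0,0,-0.35],
  [0.08,-0.3,0,0,0,-0.35],
])

```text
clock: 1.1
position: [0.3716, 0.1402, 0.312]
ee_rot: [-1.652, -2.672, -0.0]
force: [0.1, 0.5, 0.5]
width: 1.004
gripper_force: 0.0
```

Call:
move_arm([
  [0.08,-0.3,0,0,0,-0.35],
  [0.08,-0.3,0,0,0,-0.35],
  [0.08,-0.3,0,0,0,-0.35],
  [0.08,-0.3,0,0,0,-0.35],
  [0.08,-0.3,0,0,0,-0.35],
])

```text
clock: 1.6
position: [0.4313, -0.0849, 0.3123]
ee_rot: [2.111, 2.326, 0.0]
force: [0.3, 0.1, -0.2]
width: 0.999
gripper_force: 0.0
```

Run:
```python
from h import *
import cv2,pickle
s=readout.observe();p,d=get_image("wrist")
pickle.dump((s,d),open("pics/w1.pkl","wb"));cv2.imwrite("pics/w1.png",cv2.resize(p[:,:,::-1],(800,600),interpolation=cv2.INTER_CUBIC))
print(s["position"],s["ee_rot"])
```

```text
[ 0.43129469 -0.08488266  0.3122628 ] [2.11100562e+00 2.32554604e+00 4.18132850e-04]
```

View pics/w1.png

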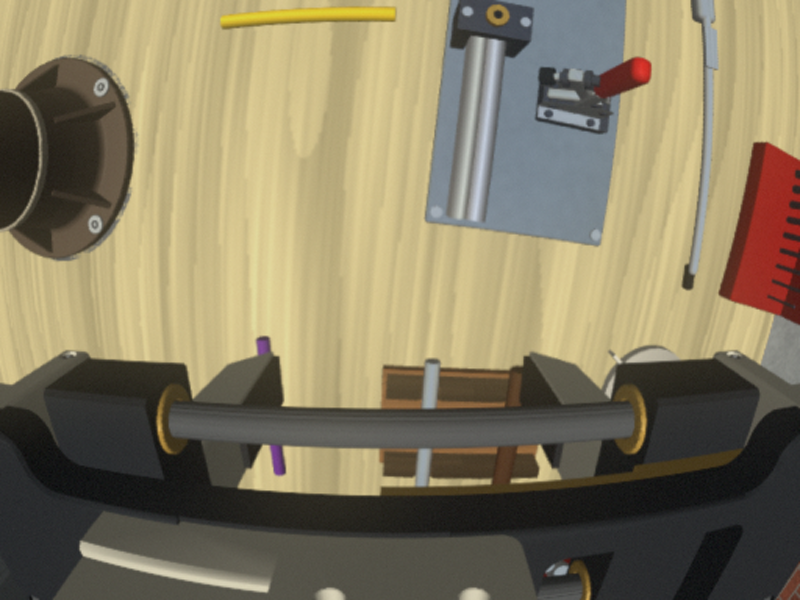

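The wrist view (800x600) shows these points:
- The rail's V line runs from (468,219) at the open end to (487,40) at the bridge. The bush is at (498,15).
- The handle top is at (640,70).
- The near end of the axle is at (432,362).
- The dowel is at (514,370).

Run:
```python
from h import *
import pickle
s,d=pickle.load(open("pics/w1.pkl","rb"))
for n,x,y,z in[("V end",468,219,.036),("V bridge",487,40,.036),("railL end",448,218,.043),("railR end",488,221,.043),("railL br",470,38,.043),("railR br",505,41,.043),("bush",498,15,.084),("handle",640,70,.195),("axle end",432,362,.05),("axle b",426,440,.05),("plate1",427,221,.008),("plate2",600,244,.008),("dowel",514,370,.05)]:
    print(n,ray("wrist",(x+.5)/1.5625-.5,(y+.5)/1.5625-.5,z,s).round(4))
```

```text
V end [ 0.4912 -0.0462  0.036 ]
V bridge [0.4915 0.1281 0.036 ]
railL end [ 0.4714 -0.0468  0.043 ]
railR end [ 0.5091 -0.0453  0.043 ]
railL br [0.4746 0.1253 0.043 ]
railR br [0.5074 0.1278 0.043 ]
bush [0.4917 0.1377 0.084 ]
handle [0.5689 0.0798 0.195 ]
axle end [ 0.4722 -0.1872  0.05  ]
axle b [ 0.4772 -0.278   0.05  ]
plate1 [ 0.4547 -0.055   0.008 ]
plate2 [ 0.6423 -0.056   0.008 ]
dowel [ 0.5564 -0.1889  0.05  ]
```

Call:
move_arm([
  [0.061,-0.284,0,0,0,-0.048],
  [0.061,-0.284,0,0,0,-0.048],
  [0.061,-0.284,-0.1,0,0,-0.048],
  [0.061,-0.284,-0.25,0,0,-0.048],
  [0.061,-0.284,-0.25,0,0,-0.048],
], claw=0.1)

```text
clock: 2.15
position: [0.4705, -0.2636, 0.1934]
ee_rot: [2.166, 2.274, 0.0]
force: [0.6, 1.6, -1.0]
width: 0.612
gripper_force: 0.0
```

Call:
move_arm([
  [0,0,0,0,0,0],
  [0,0,0,0,0,0],
  [0,0,0,0,0,0],
  [0,0,0,0,0,0],
])

```text
clock: 2.55
position: [0.4714, -0.2614, 0.1965]
ee_rot: [2.162, 2.276, 0.003]
force: [-0.3, 0.4, -0.5]
width: 0.551
gripper_force: 0.0
```

Run:
```python
from h import *
import cv2,pickle
s=readout.observe();p,d=get_image("wrist")
pickle.dump((s,d),open("pics/w2.pkl","wb"));cv2.imwrite("pics/w2.png",cv2.resize(p[:,:,::-1],(800,600),interpolation=cv2.INTER_CUBIC))
print(s["position"],s["ee_rot"])
```

```text
[ 0.47137729 -0.26137244  0.19654177] [2.16240267 2.27558985 0.00333724]
```

View pics/w2.png

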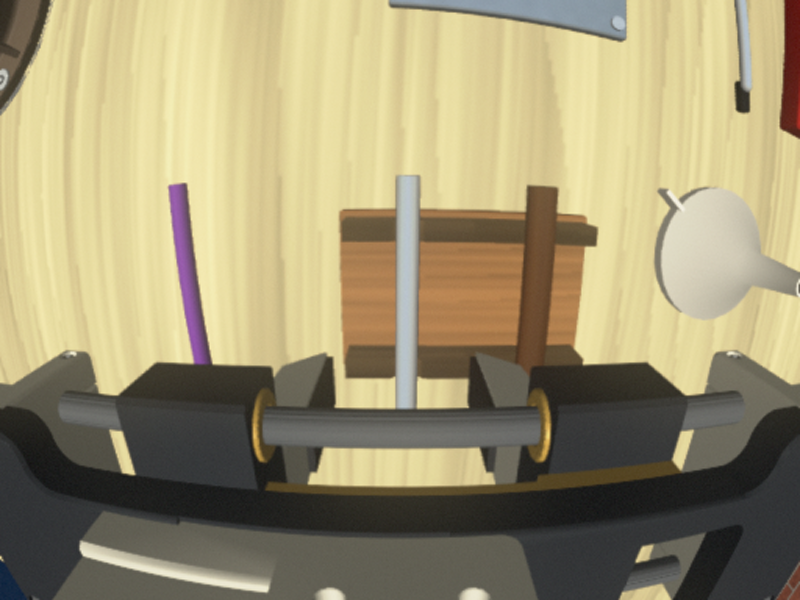

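In this view the axle runs from (408,176) to (406,405). The inner board edges are at rows ~240 and ~347, and the dowel is at (540,270).

Run:
```python
from h import *
import pickle
s,d=pickle.load(open("pics/w2.pkl","rb"))
for n,x,y,z in[("axle end",408,177,.049),("axle b",408,260,.05),("axle c",407,340,.05),("axle d",406,400,.05),("board1 top inner",460,224,.046),("board1 bottom inner",460,242,.01),("board2 inner top",375,347,.046),("board2 outer top",375,377,.046)]:
    print(n,ray("wrist",(x+.5)/1.5625-.5,(y+.5)/1.5625-.5,z,s).round(4))
```

```text
axle end [ 0.473  -0.1889  0.049 ]
axle b [ 0.4759 -0.2439  0.05  ]
axle c [ 0.4784 -0.3005  0.05  ]
axle d [ 0.4803 -0.3478  0.05  ]
board1 top inner [ 0.5094 -0.2182  0.046 ]
board1 bottom inner [ 0.5153 -0.2354  0.01  ]
board2 inner top [ 0.456  -0.3085  0.046 ]
board2 outer top [ 0.4568 -0.3321  0.046 ]
```

Call:
move_arm([
  [0.009,-0.045,-0.06,0,0,0],
  [0.009,-0.045,-0.11,0,0,0],
  [0.009,-0.045,-0.16,0,0,0],
  [0.009,-0.045,-0.2,0,0,0],
  [0.009,-0.045,-0.225,0,0,0],
])

```text
clock: 3.1
position: [0.4772, -0.2946, 0.0249]
ee_rot: [-2.164, -2.277, -0.001]
force: [-0.2, 0.2, 0.6]
width: 0.549
gripper_force: 0.0
```

Call:
move_arm([
  [0,0,0,0,0,0],
  [0,0,0,0,0,0],
  [0,0,0,0,0,0],
])

```text
clock: 3.4
position: [0.4782, -0.296, 0.0278]
ee_rot: [2.163, 2.274, 0.002]
force: [-0.2, -0.4, 0.6]
width: 0.552
gripper_force: 0.0
```

Call:
move_arm([
  [0,0,0,0,0,0],
  [0,0,0,0,0,0],
  [0,0,0,0,0,0],
  [0,0,0,0,0,0],
  [0,0,0,0,0,0],
], claw=-1, squeeze=40)

```text
clock: 3.9
position: [0.4773, -0.2957, 0.0261]
ee_rot: [2.165, 2.275, 0.0]
force: [3.0, 1.8, 0.8]
width: 0.164
gripper_force: 32.3
```

Call:
move_arm([
  [0,0,0,0,0,0],
  [0,0,0.02,0,0,0],
  [0,0,0.05,0,0,0],
  [0,0,0.08,0,0,0],
  [0,0,0.08,0,0,0],
])

```text
clock: 4.4
position: [0.478, -0.297, 0.0891]
ee_rot: [2.164, 2.272, 0.002]
force: [0.1, -0.8, -2.4]
width: 0.158
gripper_force: 40.0
```

Call:
move_arm([
  [0.003,0.06,0,0,0,-0.01],
  [0.006,0.12,0,0,0,-0.02],
  [0.01,0.18,0,0,0,-0.03],
  [0.013,0.24,0,0,0,-0.045],
  [0.016,0.3,0,0,0,-0.047],
])

```text
clock: 4.9
position: [0.4883, -0.0689, 0.0858]
ee_rot: [-2.222, -2.22, 0.001]
force: [0.0, -0.2, -1.6]
width: 0.165
gripper_force: 40.0
```

Call:
move_arm([
  [0,0.02,0,0,0,0],
  [0,0.02,0,0,0,0],
  [0,0.02,0,0,0,0],
  [0,0.02,0,0,0,0],
])

```text
clock: 5.3
position: [0.4887, -0.0572, 0.0861]
ee_rot: [2.223, 2.219, -0.001]
force: [0.3, -0.3, -1.7]
width: 0.157
gripper_force: 40.0
```

Run:
```python
from h import *
import cv2,pickle
s=readout.observe();p,d=get_image("wrist")
pickle.dump((s,d),open("pics/w3.pkl","wb"));cv2.imwrite("pics/w3.png",cv2.resize(p[:300,100:450,::-1],None,fx=2,fy=2,interpolation=cv2.INTER_CUBIC))
print(s["position"],s["ee_rot"])
```

```text
[ 0.48874882 -0.05719395  0.08608175] [ 2.22303216e+00  2.21907269e+00 -7.29263844e-04]
```

View pics/w3.png

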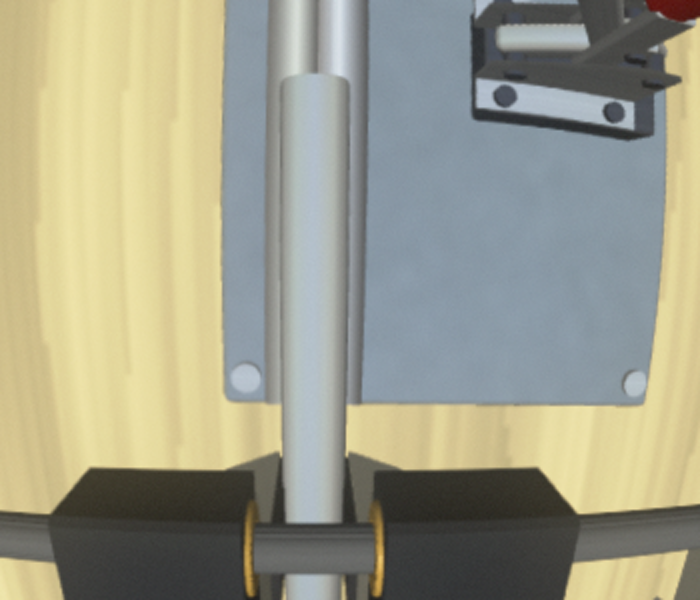

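The wrist crop shows the axle over the rail, centred on col 315. Its end is at row 75, the rail edges are at cols 267/365, and the rail end is at row 403.

Run:
```python
from h import *
import pickle
s,d=pickle.load(open("pics/w3.pkl","rb"))
for n,x,y,z in[("V",318,50,.036),("railL",269,60,.043),("railR",366,60,.043),("railL",265,250,.043),("railR",365,250,.043),("railL",264,398,.043),("railR",361,398,.043),("axle tip L",283,80,.1045),("axle tip R",349,80,.1045),("axleL",282,430,.1045),("axleR",347,430,.1045)]:
    print(n,ray("wrist",100+(x+.5)/2-.5,(y+.5)/2-.5,z,s).round(4))
```

```text
V [0.4909 0.0792 0.036 ]
railL [0.4745 0.0737 0.043 ]
railR [0.5069 0.0737 0.043 ]
railL [0.473  0.0079 0.043 ]
railR [0.5066 0.0079 0.043 ]
railL [ 0.4717 -0.044   0.043 ]
railR [ 0.506  -0.0441  0.043 ]
axle tip L [0.4823 0.0512 0.1045]
axle tip R [0.4976 0.0512 0.1045]
axleL [ 0.4814 -0.0337  0.1045]
axleR [ 0.4977 -0.0338  0.1045]
```

Call:
move_arm([
  [0,0,-0.02,0,0,0],
  [0,0,-0.04,0,0,0],
  [0,0,-0.055,0,0,0],
  [0,0,-0.066,0,0,0],
  [0,0,-0.07,0,0,0],
])

```text
clock: 5.85
position: [0.4887, -0.0567, 0.0329]
ee_rot: [2.223, 2.22, -0.001]
force: [-0.5, -1.3, -1.1]
width: 0.162
gripper_force: 41.1
```

Call:
move_arm([
  [0,0,-0.002,0,0,0],
  [0,0,-0.004,0,0,0],
  [0,0,-0.006,0,0,0],
  [0,0,-0.006,0,0,0],
  [0,0,-0.006,0,0,0],
])

```text
clock: 6.35
position: [0.4896, -0.0566, 0.0294]
ee_rot: [2.221, 2.219, 0.0]
force: [1.2, -6.5, -2.8]
width: 0.162
gripper_force: 42.6
```

Call:
move_arm([
  [0,-0.0015,0,0,0,0],
  [0,-0.0015,-0.001,0,0,0],
  [0,-0.0015,-0.002,0,0,0],
  [0,-0.0015,-0.002,0,0,0],
])

```text
clock: 6.75
position: [0.4888, -0.0567, 0.0277]
ee_rot: [-2.221, -2.221, -0.0]
force: [-1.0, -2.9, 4.7]
width: 0.159
gripper_force: 40.4
```

Call:
move_arm([
  [0,0,0,0,0,0],
  [0,0,0,0,0,0],
  [0,0,0,0,0,0],
  [0,0,0,0,0,0],
], claw=-0.5, squeeze=10)

```text
clock: 7.15
position: [0.4888, -0.0567, 0.0274]
ee_rot: [-2.221, -2.222, 0.0]
force: [-1.5, -2.2, -0.1]
width: 0.247
gripper_force: 1.2
```

Run:
```python
from h import *
import cv2,pickle
s=readout.observe();p,d=get_image("wrist")
pickle.dump((s,d),open("pics/w4.pkl","wb"));cv2.imwrite("pics/w4.png",cv2.resize(p[:300,100:450,::-1],None,fx=2,fy=2,interpolation=cv2.INTER_CUBIC))
print(s["position"],s["ee_rot"],s["force"],s["width"])
```

```text
[ 0.48880738 -0.05671085  0.02738914] [-2.22087877e+00 -2.22161667e+00  3.21446216e-04] [-1.47006844 -2.21114553 -0.14711854] 0.24746524227609018
```

View pics/w4.png

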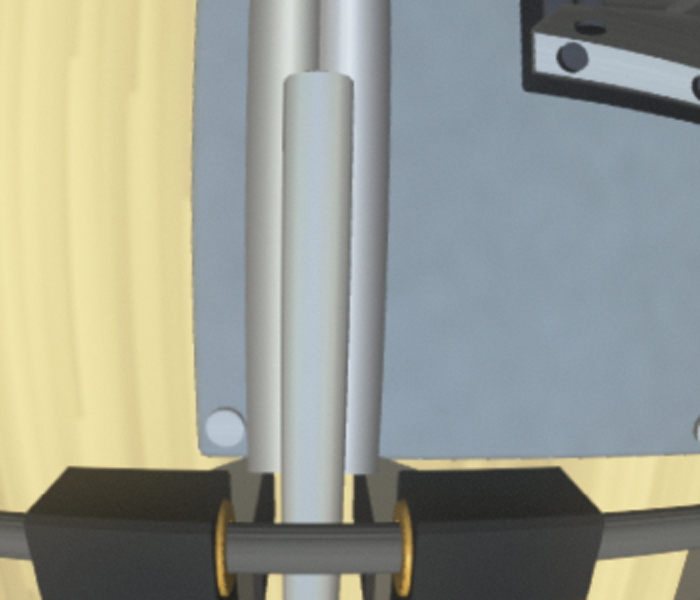

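The axle sits centred in the groove: its edges are at cols 284/351 and the rail's at 247/388. I'll release it and go round behind its end.

Call:
move_arm([
  [0,-0.002,0,0,0,0],
  [0,-0.002,0,0,0,0],
  [0,-0.002,0.03,0,0,0],
  [0,-0.002,0.07,0,0,0],
  [0,-0.002,0.1,0,0,0],
], claw=-0.2)

```text
clock: 7.7
position: [0.4894, -0.0582, 0.1038]
ee_rot: [2.221, 2.222, 0.001]
force: [0.7, 0.2, 0.2]
width: 0.395
gripper_force: 0.0
```

Call:
move_arm([
  [0,-0.05,0.01,0,0,0],
  [0,-0.1,0.01,0,0,0],
  [0,-0.14,0.01,0,0,0],
  [0,-0.14,-0.02,0,0,0],
  [0,-0.14,-0.04,0,0,0],
], claw=-1)

```text
clock: 8.2
position: [0.4892, -0.1642, 0.0721]
ee_rot: [2.223, 2.219, 0.001]
force: [0.8, 0.6, -0.4]
width: 0.025
gripper_force: 0.0
```

Call:
move_arm([
  [0,0,0,0,0,0],
  [0,0,0,0,0,0],
  [0,0,0,0,0,0],
])

```text
clock: 8.5
position: [0.4896, -0.1632, 0.0733]
ee_rot: [2.22, 2.222, 0.001]
force: [-0.2, 0.2, -0.1]
width: 0.003
gripper_force: 0.0
```

Call:
move_arm([
  [0,0,-0.02,0,0,0],
  [0,0,-0.035,0,0,0],
  [0,0.01,-0.035,0,0,0],
  [0,0.02,-0.035,0,0,0],
  [0,0.024,-0.035,0,0,0],
])

```text
clock: 9.0
position: [0.4893, -0.1439, 0.0466]
ee_rot: [-2.22, -2.223, -0.001]
force: [0.3, 1.0, -0.2]
width: 0.007
gripper_force: 0.0
```

Call:
move_arm([
  [0,0.004,0,0,0,0],
  [0,0.008,0,0,0,0],
  [0,0.012,0,0,0,0],
  [0,0.016,0,0,0,0],
  [0,0.02,0,0,0,0],
])

```text
clock: 9.5
position: [0.4891, -0.1305, 0.0464]
ee_rot: [2.221, 2.221, 0.0]
force: [0.7, -1.4, -0.2]
width: 0.004
gripper_force: 0.8
```

Call:
move_arm([
  [0,0.004,0,0,0,0],
  [0,0.008,0,0,0,0],
  [0,0.012,0,0,0,0],
  [0,0.016,0,0,0,0],
  [0,0.02,0,0,0,0],
])

```text
clock: 10.0
position: [0.4891, -0.1151, 0.0463]
ee_rot: [2.221, 2.222, 0.0]
force: [1.6, -2.0, 0.9]
width: 0.006
gripper_force: 0.9
```

Call:
move_arm([
  [0,0.006,0,0,0,0],
  [0,0.012,0,0,0,0],
  [0,0.018,0,0,0,0],
  [0,0.024,0,0,0,0],
  [0,0.03,0,0,0,0],
])

```text
clock: 10.5
position: [0.489, -0.0923, 0.0462]
ee_rot: [2.221, 2.222, 0.0]
force: [0.6, -1.4, 0.4]
width: 0.009
gripper_force: 0.9
```

Call:
move_arm([
  [0,0.006,0,0,0,0],
  [0,0.012,0,0,0,0],
  [0,0.018,0,0,0,0],
  [0,0.024,0,0,0,0],
  [0,0.03,0,0,0,0],
])

```text
clock: 11.0
position: [0.4889, -0.0699, 0.0463]
ee_rot: [-2.221, -2.222, -0.0]
force: [0.4, -1.4, 0.7]
width: 0.006
gripper_force: 0.8
```

Call:
move_arm([
  [0,0.004,0,0,0,0],
  [0,0.008,0,0,0,0],
  [0,0.012,0,0,0,0],
  [0,0.016,0,0,0,0],
  [0,0.016,0,0,0,0],
])

```text
clock: 11.5
position: [0.4888, -0.0577, 0.0462]
ee_rot: [-2.22, -2.222, 0.0]
force: [-0.4, -0.1, -0.2]
width: 0.008
gripper_force: 0.0
```

Run:
```python
from h import *
import cv2
s=readout.observe();print(s["position"],s["force"])
p,d=get_image("wrist");a=p[:200,150:400,::-1]
q,d=get_image("scene");b=q[185:285,215:340,::-1]
cv2.imwrite("pics/w5.png",np.hstack([cv2.resize(a,(400,320),interpolation=cv2.INTER_CUBIC),cv2.resize(b,(400,320),interpolation=cv2.INTER_CUBIC)]))
```

```text
[ 0.488789   -0.05771546  0.04615642] [-0.42987733 -0.06831391 -0.21530349]
```

View pics/w5.png

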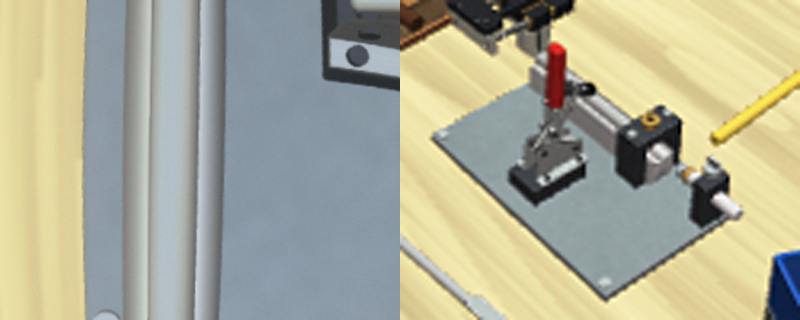

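Call:
move_arm([
  [0,0.003,0,0,0,0],
  [0,0.006,0,0,0,0],
  [0,0.009,0,0,0,0],
  [0,0.012,0,0,0,0],
  [0,0.015,0,0,0,0],
])

```text
clock: 12.1
position: [0.4888, -0.0469, 0.0462]
ee_rot: [-2.221, -2.222, 0.0]
force: [-1.7, -1.2, -1.6]
width: 0.004
gripper_force: 0.6
```

Call:
move_arm([
  [0,0.002,0,0,0,0],
  [0,0.004,0,0,0,0],
  [0,0.006,0,0,0,0],
  [0,0.008,0,0,0,0],
  [0,0.01,0,0,0,0],
])

```text
clock: 12.6
position: [0.489, -0.0394, 0.0463]
ee_rot: [2.221, 2.222, 0.0]
force: [0.2, -1.3, -0.6]
width: 0.008
gripper_force: 0.6
```

Call:
move_arm([
  [0,0.0015,0,0,0,0],
  [0,0.003,0,0,0,0],
  [0,0.0045,0,0,0,0],
  [0,0.006,0,0,0,0],
])

```text
clock: 13.0
position: [0.489, -0.035, 0.0463]
ee_rot: [2.221, 2.222, 0.0]
force: [-0.3, -0.9, -1.5]
width: 0.007
gripper_force: 0.5
```

Call:
move_arm([
  [0,0.0015,0,0,0,0],
  [0,0.003,0,0,0,0],
  [0,0.0045,0,0,0,0],
  [0,0.006,0,0,0,0],
])

```text
clock: 13.4
position: [0.489, -0.0304, 0.0463]
ee_rot: [2.221, 2.222, 0.0]
force: [-1.4, -1.0, -0.2]
width: 0.005
gripper_force: 0.5
```

Call:
move_arm([
  [0,0.0013,0,0,0,0],
  [0,0.0026,0,0,0,0],
  [0,0.004,0,0,0,0],
])

```text
clock: 13.7
position: [0.489, -0.0275, 0.0463]
ee_rot: [2.221, 2.222, 0.0]
force: [0.4, -1.4, -0.0]
width: 0.004
gripper_force: 0.5
```

Call:
move_arm([
  [0,0.0013,0,0,0,0],
  [0,0.0026,0,0,0,0],
  [0,0.004,0,0,0,0],
])

```text
clock: 14.0
position: [0.4891, -0.0245, 0.0463]
ee_rot: [2.221, 2.222, 0.0]
force: [1.2, -1.3, -0.5]
width: 0.004
gripper_force: 0.6
```

Call:
move_arm([
  [0,0.0013,0,0,0,0],
  [0,0.0026,0,0,0,0],
])

```text
clock: 14.2
position: [0.4891, -0.0226, 0.0463]
ee_rot: [2.221, 2.222, 0.0]
force: [0.3, -1.1, -0.4]
width: 0.006
gripper_force: 0.6
```

Run:
```python
from h import *
import cv2
s=readout.observe();print(s["position"],s["force"])
q,d=get_image("scene");b=q[205:265,275:335,::-1]
cv2.imwrite("pics/w6.png",cv2.resize(b,(600,600),interpolation=cv2.INTER_CUBIC))
c=calibration("scene");T=c["view"]
for n,P in(("groove y0",(.490,.094,.0473)),("bracket?",(.491,.21,.0473)),("y.16",(.4905,.16,.0473)),("y.18",(.491,.18,.0473)),("y.2",(.491,.2,.0473))):
    k=T[:3,:3]@P+T[:3,3];print(n,[(k[0]/k[2]*c["fx"]+c["cx"]-275)*10,(k[1]/k[2]*c["fy"]+c["cy"]-205)*10])
```

```text
[ 0.48906106 -0.02255052  0.04628806] [ 0.25039178 -1.13245457 -0.40957354]
groove y0 [np.float64(85.54024104168377), np.float64(171.44666171688243)]
bracket? [np.float64(319.5109837693326), np.float64(354.92669523591644)]
y.16 [np.float64(215.85288221509927), np.float64(273.4308219084883)]
y.18 [np.float64(256.1200894283098), np.float64(305.9992252289294)]
y.2 [np.float64(298.19096727375154), np.float64(338.47110680354206)]
```

View pics/w6.png

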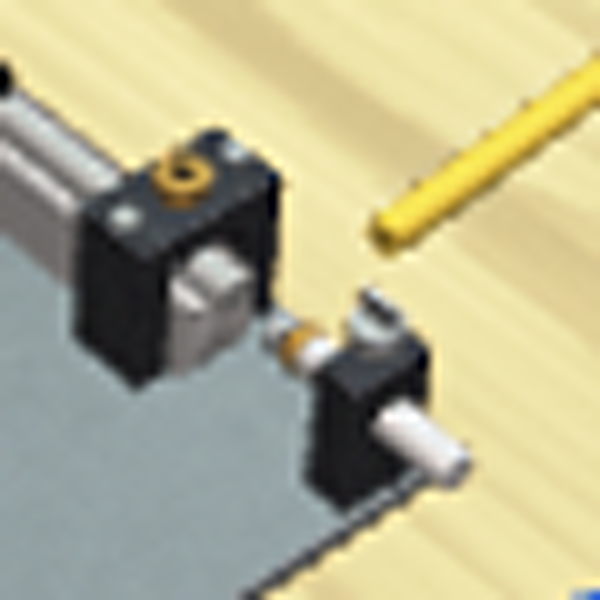

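The scene crop shows the axle's end just out of the bridge at about (235,285). The screw head is still clear of it at about (265,325), so the gap is roughly 15 mm.

Call:
move_arm([
  [0,0.0014,0,0,0,0],
  [0,0.0028,0,0,0,0],
  [0,0.0042,0,0,0,0],
  [0,0.0056,0,0,0,0],
  [0,0.007,0,0,0,0],
])

```text
clock: 14.75
position: [0.4891, -0.0173, 0.0463]
ee_rot: [2.221, 2.222, 0.0]
force: [-0.4, -1.9, -0.8]
width: 0.005
gripper_force: 0.7
```

Call:
move_arm([
  [0,0.0013,0,0,0,0],
  [0,0.0026,0,0,0,0],
  [0,0.004,0,0,0,0],
])

```text
clock: 15.05
position: [0.4891, -0.0143, 0.0463]
ee_rot: [2.221, 2.222, 0.0]
force: [-0.3, -0.9, 0.9]
width: 0.006
gripper_force: 0.7
```

Call:
move_arm([
  [0,0.001,0,0,0,0],
  [0,0.002,0,0,0,0],
  [0,0.003,0,0,0,0],
])

```text
clock: 15.35
position: [0.4891, -0.0121, 0.0463]
ee_rot: [2.221, 2.221, 0.0]
force: [0.9, -1.1, 0.4]
width: 0.005
gripper_force: 0.8
```

Next I'll go in small steps and watch the force.

Call:
move_arm([
  [0,0.0008,0,0,0,0],
  [0,0.0016,0,0,0,0],
  [0,0.0024,0,0,0,0],
])

```text
clock: 15.65
position: [0.489, -0.0103, 0.0463]
ee_rot: [2.221, 2.222, 0.0]
force: [1.3, -1.6, 0.5]
width: 0.005
gripper_force: 0.9
```

Call:
move_arm([
  [0,0.0008,0,0,0,0],
  [0,0.0016,0,0,0,0],
])

```text
clock: 15.85
position: [0.489, -0.0091, 0.0463]
ee_rot: [2.221, 2.222, 0.0]
force: [0.8, -1.6, 0.9]
width: 0.009
gripper_force: 0.9
```

Call:
move_arm([
  [0,0.0008,0,0,0,0],
  [0,0.0016,0,0,0,0],
])

```text
clock: 16.05
position: [0.489, -0.0079, 0.0463]
ee_rot: [2.221, 2.222, 0.0]
force: [0.6, -1.7, 0.8]
width: 0.006
gripper_force: 0.9
```

Call:
move_arm([
  [0,0.0008,0,0,0,0],
  [0,0.0016,0,0,0,0],
])

```text
clock: 16.25
position: [0.489, -0.0067, 0.0463]
ee_rot: [2.221, 2.222, 0.0]
force: [0.8, -2.0, -0.2]
width: 0.007
gripper_force: 0.9
```

Call:
move_arm([
  [0,0.0008,0,0,0,0],
  [0,0.0016,0,0,0,0],
])

```text
clock: 16.45
position: [0.489, -0.0055, 0.0463]
ee_rot: [2.221, 2.222, 0.0]
force: [0.7, -1.2, 0.3]
width: 0.006
gripper_force: 0.9
```

Call:
move_arm([
  [0,0.0008,0,0,0,0],
  [0,0.0016,0,0,0,0],
])

```text
clock: 16.65
position: [0.489, -0.0043, 0.0463]
ee_rot: [-2.221, -2.222, -0.0]
force: [1.4, -1.6, 0.7]
width: 0.0
gripper_force: 0.9
```

Call:
move_arm([
  [0,0.0008,0,0,0,0],
  [0,0.0016,0,0,0,0],
])

```text
clock: 16.85
position: [0.4889, -0.003, 0.0462]
ee_rot: [-2.221, -2.222, 0.0]
force: [0.3, -1.9, 0.7]
width: 0.005
gripper_force: 0.8
```

Run:
```python
from h import *
import cv2
s=readout.observe();print(s["position"],s["force"])
q,d=get_image("scene");b=q[220:255,285:320,::-1]
cv2.imwrite("pics/w7.png",cv2.resize(b,(560,560),interpolation=cv2.INTER_CUBIC))
```

```text
[ 0.48890593 -0.00303254  0.04621546] [ 0.27930798 -1.90725981  0.69687512]
```

View pics/w7.png

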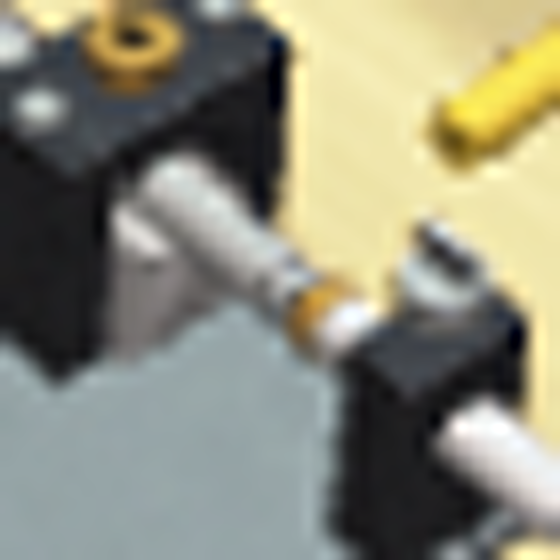

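The axle's end at about (285,285) is within a few mm of the screw head at about (295,290). That was the 11th picture I viewed against a limit of 10, so I'll go by feel only from here.

Call:
move_arm([
  [0,0.0007,0,0,0,0],
  [0,0.0014,0,0,0,0],
])

```text
clock: 17.1
position: [0.4889, -0.0021, 0.0462]
ee_rot: [2.221, 2.222, -0.0]
force: [0.2, -3.4, 0.5]
width: 0.007
gripper_force: 2.0
```

Call:
move_arm([
  [0,0.0007,0,0,0,0],
  [0,0.0014,0,0,0,0],
])

```text
clock: 17.3
position: [0.4889, -0.002, 0.0463]
ee_rot: [2.221, 2.22, -0.001]
force: [1.9, -7.4, 0.4]
width: 0.005
gripper_force: 3.6
```

Contact: the position has stalled and the force has risen to 7.4 N. I'll hold it there briefly.

Call:
move_arm([
  [0,0,0,0,0,0],
  [0,0,0,0,0,0],
  [0,0,0,0,0,0],
  [0,0,0,0,0,0],
])

```text
clock: 17.7
position: [0.4889, -0.002, 0.0463]
ee_rot: [2.221, 2.22, -0.001]
force: [0.4, -5.6, 0.1]
width: 0.005
gripper_force: 2.9
```

Call:
move_arm([
  [0,0.0006,0,0,0,0],
  [0,0.0006,0,0,0,0],
  [0,0.0006,0,0,0,0],
  [0,0.0006,0,0,0,0],
])

```text
clock: 18.1
position: [0.4889, -0.002, 0.0463]
ee_rot: [2.222, 2.219, -0.002]
force: [0.3, -6.8, -0.5]
width: 0.007
gripper_force: 3.6
```

The stop contact is made. Now I'll back off, rise, and go over to the clamp handle.

Call:
move_arm([
  [0,-0.005,0,0,0,0],
  [0,-0.02,0,0,0,0],
  [0,-0.02,0.06,0,0,0],
  [0,-0.02,0.12,0,0,0],
  [0,-0.02,0.18,0,0,0],
])

```text
clock: 18.6
position: [0.4881, -0.0164, 0.1825]
ee_rot: [-2.221, -2.22, 0.002]
force: [1.1, 1.8, 0.1]
width: 0.004
gripper_force: 0.0
```

Call:
move_arm([
  [0,0,0.06,0,0,0],
  [0,0,0.11,0,0,0],
  [0.02,0.04,0.11,0,0,0],
  [0.045,0.1,0.11,0,0,0],
  [0.058,0.134,0.11,0,0,0],
])

```text
clock: 19.1
position: [0.5332, 0.0885, 0.2639]
ee_rot: [-2.217, -2.224, -0.003]
force: [0.4, -0.3, 0.0]
width: 0.005
gripper_force: 0.0
```

Call:
move_arm([
  [0,0,0,0,0,0],
  [0,0,0,0,0,0],
  [0,0,0,0,0,0],
])

```text
clock: 19.4
position: [0.532, 0.0833, 0.2637]
ee_rot: [-2.223, -2.219, 0.001]
force: [1.0, -0.6, 0.1]
width: 0.01
gripper_force: 0.0
```

Call:
move_arm([
  [0,0,-0.05,0,0,0],
  [0,0,-0.1,0,0,0],
  [0,0,-0.133,0,0,0],
  [0,0,-0.133,0,0,0],
  [0,0,-0.133,0,0,0],
])

```text
clock: 19.9
position: [0.5325, 0.0837, 0.1648]
ee_rot: [2.223, 2.219, -0.0]
force: [0.3, -0.1, -0.6]
width: 0.004
gripper_force: 0.0
```

Call:
move_arm([
  [0.005,0,0,0,0,0],
  [0.01,0,0,0,0,0],
  [0.015,0,0,0,0,0],
  [0.02,0,0,0,0,0],
  [0.025,0,0,0,0,0],
])

```text
clock: 20.4
position: [0.5516, 0.085, 0.1642]
ee_rot: [-2.221, -2.222, -0.0]
force: [-1.1, 0.0, 0.0]
width: 0.002
gripper_force: 0.4
```

Call:
move_arm([
  [0.007,0,0,0,0,0],
  [0.014,0,0,0,0,0],
  [0.021,0,0,0,0,0],
  [0.028,0,0,0,0,0],
  [0.035,0,0,0,0,0],
])

```text
clock: 20.9
position: [0.5779, 0.0849, 0.1639]
ee_rot: [2.221, 2.222, -0.0]
force: [-1.0, -0.2, -0.6]
width: 0.005
gripper_force: 0.3
```

Run:
```python
from h import *
import cv2
s=readout.observe();print(s["position"],s["force"])
for n in("scene","top"):
    q,d=get_image(n);h=cv2.cvtColor(q,cv2.COLOR_RGB2HSV).astype(int)
    m=((h[...,0]<8)|(h[...,0]>172))&(h[...,1]>170)&(h[...,2]>60)&(d>0)
    c=calibration(n);v,u=np.nonzero(m);z=d[v,u]
    P=np.c_[(u-c["cx"])/c["fx"]*z,(v-c["cy"])/c["fy"]*z,z,np.ones(len(z))]@np.linalg.inv(c["view"]).T
    P=P[(abs(P[:,1]-.084)<.05)&(P[:,0]>.5)&(P[:,0]<.72)&(P[:,2]<.22)]
    print(n,len(P),P.min(0).round(3) if len(P) else "",P.max(0).round(3) if len(P) else "",P.mean(0).round(3) if len(P) else "")
```

```text
[0.57794391 0.08485206 0.16393571] [-0.95801286 -0.23241521 -0.61566385]
scene 77 [0.588 0.078 0.121 1.   ] [0.614 0.096 0.195 1.   ] [0.603 0.089 0.163 1.   ]
top 0
```

Call:
move_arm([
  [0.008,0,0,0,0,0],
  [0.016,0,0,0,0,0],
  [0.024,0,0,0,0,0],
  [0.031,0,0,0,0,0],
  [0.038,0,-0.004,0,0,0],
])

```text
clock: 21.5
position: [0.6069, 0.0849, 0.1613]
ee_rot: [2.221, 2.221, 0.001]
force: [-0.0, -0.0, 0.1]
width: 0.004
gripper_force: 0.3
```

Call:
move_arm([
  [0.006,0,-0.004,0,0,0],
  [0.011,0,-0.008,0,0,0],
  [0.016,0,-0.012,0,0,0],
  [0.021,0,-0.018,0,0,0],
  [0.025,0,-0.024,0,0,0],
])

```text
clock: 22.0
position: [0.625, 0.085, 0.1426]
ee_rot: [2.221, 2.222, 0.0]
force: [0.4, 0.2, 1.6]
width: 0.006
gripper_force: 0.2
```

```bash
cat > red.py <<'E'
from h import *
import cv2
s=readout.observe();print(s["position"],s["force"])
q,d=get_image("scene");h=cv2.cvtColor(q,cv2.COLOR_RGB2HSV).astype(int)
m=((h[...,0]<8)|(h[...,0]>172))&(h[...,1]>170)&(h[...,2]>60)&(d>0)
c=calibration("scene");v,u=np.nonzero(m);z=d[v,u]
P=np.c_[(u-c["cx"])/c["fx"]*z,(v-c["cy"])/c["fy"]*z,z,np.ones(len(z))]@np.linalg.inv(c["view"]).T
P=P[(abs(P[:,1]-.084)<.05)&(P[:,0]>.5)&(P[:,0]<.72)&(P[:,2]<.22),:3]
e=np.linalg.eigh(np.cov(P.T))[1][:,2]
print(len(P),P.min(0).round(3),P.max(0).round(3),P.mean(0).round(3),"dir",e.round(2))
E
python3 red.py
```

```text
[0.62504746 0.08496852 0.1426111 ] [0.44349692 0.15106347 1.60635973]
68 [0.591 0.077 0.102] [0.664 0.096 0.164] [0.637 0.089 0.141] dir [-0.76  0.04 -0.64]
```

Call:
move_arm([
  [0.007,0,-0.008,0,0,0],
  [0.013,0,-0.018,0,0,0],
  [0.018,0,-0.028,0,0,0],
  [0.023,0,-0.038,0,0,0],
  [0.027,0,-0.048,0,0,0],
])

```text
clock: 22.55
position: [0.6449, 0.0849, 0.1061]
ee_rot: [-2.221, -2.221, 0.001]
force: [-1.2, 0.0, 2.0]
width: 0.003
gripper_force: 0.9
```

Call:
move_arm([
  [0.001,0,-0.006,0,0,0],
  [0.003,0,-0.012,0,0,0],
  [0.004,0,-0.016,0,0,0],
])

```text
clock: 22.85
position: [0.6481, 0.0849, 0.0946]
ee_rot: [2.221, 2.222, -0.0]
force: [-0.4, 0.3, -0.4]
width: 0.005
gripper_force: 0.0
```

```bash
python3 red.py
```

```text
[0.6480836  0.08491065 0.09460441] [-0.42110947  0.26658115 -0.37761234]
92 [0.613 0.074 0.073] [0.687 0.094 0.088] [0.653 0.087 0.082] dir [-1.    0.06 -0.01]
```

The handle is now level and seems to have snapped over centre. I'll press it gently against its stop to make sure.

Call:
move_arm([
  [0,0,-0.004,0,0,0],
  [0,0,-0.008,0,0,0],
  [0,0,-0.011,0,0,0],
  [0,0,-0.013,0,0,0],
  [0,0,-0.014,0,0,0],
])

```text
clock: 23.4
position: [0.6479, 0.0849, 0.0844]
ee_rot: [2.221, 2.222, -0.0]
force: [0.3, -1.0, 0.6]
width: 0.006
gripper_force: 0.0
```

Call:
move_arm([
  [0,0,-0.0015,0,0,0],
  [0,0,-0.003,0,0,0],
])

```text
clock: 23.6
position: [0.6482, 0.0849, 0.0824]
ee_rot: [2.221, 2.222, 0.001]
force: [-0.1, 0.2, 3.1]
width: 0.01
gripper_force: 1.2
```

Call:
move_arm([
  [0,0,-0.0015,0,0,0],
  [0,0,-0.003,0,0,0],
  [0,0,-0.003,0,0,0],
])

```text
clock: 23.9
position: [0.6485, 0.0849, 0.0808]
ee_rot: [2.221, 2.221, 0.002]
force: [-1.8, 0.4, 8.8]
width: 0.011
gripper_force: 4.2
```

Call:
move_arm([
  [0,0,-0.002,0,0,0],
  [0,0,-0.004,0,0,0],
  [0,0,-0.004,0,0,0],
])

```text
clock: 24.2
position: [0.6489, 0.0849, 0.0787]
ee_rot: [2.221, 2.221, 0.003]
force: [-3.9, 1.6, 16.1]
width: 0.007
gripper_force: 8.1
```

Call:
move_arm([
  [0,0,0.02,0,0,0],
  [0,0,0.07,0,0,0],
  [0,0,0.13,0,0,0],
  [0,0,0.19,0,0,0],
  [0,0,0.19,0,0,0],
])

```text
clock: 24.7
position: [0.6511, 0.084, 0.2262]
ee_rot: [2.218, 2.217, 0.012]
force: [0.6, -0.8, -0.4]
width: 0.001
gripper_force: 0.0
```

```bash
python3 red.py
python3 - <<'E'
from h import *
import cv2
# red handle tilt and axle end / stop seen from the top: depth-based heights along the handle
q,d=get_image("top");h=cv2.cvtColor(q,cv2.COLOR_RGB2HSV).astype(int)
m=((h[...,0]<8)|(h[...,0]>172))&(h[...,1]>150)&(h[...,2]>40)&(d>0)
c=calibration("top");v,u=np.nonzero(m);z=d[v,u]
P=np.c_[(u-c["cx"])/c["fx"]*z,(v-c["cy"])/c["fy"]*z,z,np.ones(len(z))]@np.linalg.inv(c["view"]).T
P=P[(abs(P[:,1]-.084)<.05)&(P[:,0]>.5)&(P[:,0]<.72),:3];P=P[P[:,0].argsort()]
print(len(P));print(P[::max(1,len(P)//12)].round(3))
E
```

```text
[0.65113109 0.08401684 0.22623804] [ 0.64064053 -0.81383996 -0.35974854]
112 [0.603 0.075 0.068] [0.686 0.096 0.085] [0.649 0.086 0.078] dir [-1.   -0.    0.02]
4
[[0.608 0.084 0.075]
 [0.61  0.084 0.083]
 [0.61  0.08  0.083]
 [0.683 0.038 0.618]]
```

```bash
python3 -c "
from cell import ticket
print(ticket.sign_off())"
```

```text
the job is handed in; nothing more can be done
None
```

I handed the job in at about 25 s on the clock; no verdict was returned. The axle lies in the groove against the stop screw, felt as a stall with 5–7 N of push. The clamp handle is level past dead centre, though I inferred the lock and the foot's pressure from that and did not check them directly. I viewed 11 pictures, one over the limit of 10.

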